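# Leak-test a joint housing: cover on, vacuum pump pulled to the mark and held

## Task

Leak-test the black fibre joint housing: lower its loose round cover onto the pot's rim (do not drop it) so that it sits seated and level, and let go of it. Then pull the red spring-return pump handle out until its pointer is opposite the green mark clip, and keep it there: the program finishes while still holding the handle at the mark, with the cover still seated. Leave the orange cassette, bottle, tape roll and screwdriver where they are.

Things in the scene. Friction and masses are not known exactly. Their poses are not given: they have to be found in the camera images.
- station: Fixed leak-test station, an aluminium plate 150 x 400 x 12 mm flat on the bench; origin at the centre of its underside, z up, its y axis along the long side (pulling direction of the pump, +y = out). It carries the black pot at y = -125 mm and a blue lying pump barrel (radius 22 mm, axis along y at 45 mm height, from y = -55 to +47 mm, flanges up to 69 mm high). A white scale bar, 16 mm wide and 28 mm high, stands at x = +45 mm from y = 70 to 180 mm.
- pot_rim (a point): Centre of the mouth of the black open pot, at rim height (70 mm above the bench). Pot outer radius 55 mm, inner radius 50 mm, wall 5 mm. Axes as the station's.
- cover: Loose round cover, about 0.25 kg: grey flange of radius 60 mm, 6 mm thick; under it a dark spigot of radius 46 mm, 8 mm deep, that goes inside the pot's mouth (4 mm clearance all round, small bevel); on top a yellow cylindrical knob of 28 mm diameter, 34 mm tall. Origin at the centre of the spigot's underside, z up; starts upright, resting on the spigot on the bench. Flange underside at z = 8 mm, flange top at 14 mm, knob from 14 to 48 mm.
- cover_seat (a point): Centre of the cover at the flange's underside (8 mm above the cover's origin); it coincides with pot_rim when the cover is fully seated.
- cover_knob (a point): Centre of the top face of the cover's yellow knob (48 mm above the cover's origin).
- pump (a joint): How far the pump handle is pulled out, m: 0 = home, grows along the station's +y, hard stop at 0.07. A spring always pulls it home: about 4.5 N at home, rising by 1.5 N per 10 mm.
- handle_top (a point): Centre of the top edge of the red upright pump paddle, 115 mm above the bench. The paddle is 50 mm wide (station x), 14 mm thick (station y), and free from 25 to 115 mm height except for the 12 mm rod at 45 mm height; at home it stands 41 mm clear of the pump barrel (station y = 95 mm). Moves with the handle.
- pointer_tip (a point): Tip of the small red pointer that moves with the handle, over the white scale bar, 35 mm above the bench, at the same station y as the paddle's middle.
- mark: Green mark clip fixed on the station's scale bar, 16 (x) x 12 (y) x 24 mm; origin at the centre of its underside, 12 mm above the bench, axes as the station's. Its place along the scale varies, 32 to 52 mm out from the pointer's home. The pointer is at the mark when it has the same station y as the clip's middle.
- cassette: Bystander: orange flat cassette 100 x 80 x 18 mm with a white top panel, loose; origin at its underside centre.
- bottle: Bystander: white bottle with blue cap, radius 27 mm, 130 mm tall, loose and upright; origin at its underside centre.
- tape: Bystander: black tape roll lying flat, outer radius 42 mm, 19 mm high, loose; origin at its underside centre.
- screwdriver: Bystander: screwdriver lying on the bench, loose; its x axis along the tool, handle towards -x.
Mind the look-alikes: they are no part of the job. Of the things like the cover, leave any that is blue or pink; of the rest the smaller one is meant.

How it is judged (in metres and radians):
On the way:
1. the cover is seated level on the pot's rim and let go, with the pump handle still home (horizontal distance between cover_seat and pot_rim below 0.006 m and z of cover_seat in the frame of pot_rim between -0.0025 and 0.0025 m and angle between cover's own z axis and vertical below 0.04 rad and contact force between the fingers and cover below 0.3 N and value of joint pump below 0.008 m), for 0.2 s.
At the end, for the whole second after the job is handed in: The cover is seated on the pot (centred within 6 mm, flange within 2.5 mm of the rim, tilt under 0.04 rad) and not touched by the fingers; the pump pointer is within 7 mm of the middle of the green clip, held there by the fingers with more than 3 N on the handle (horizontal distance between cover_seat and pot_rim below 0.006 m and z of cover_seat in the frame of pot_rim between -0.0025 and 0.0025 m and angle between cover's own z axis and vertical below 0.04 rad and contact force between the fingers and cover below 0.3 N and y of pointer_tip in the frame of mark between -0.007 and 0.007 m and contact force between the fingers and pump above 3 N); the arm keeps its last pose, push and grip.
It fails at once if the cover is dropped: it moves faster than 0.6 m/s with no finger on it (linear speed of cover above 0.6 m/s and contact force between the fingers and cover below 0.1 N).
It fails at once if the cassette, bottle, tape roll or screwdriver is shifted by more than 30 mm (distance of any of cassette, bottle, tape, screwdriver from where it was at the start of the episode above 0.03 m).
It fails at once if the bottle is knocked over (angle between bottle's own z axis and vertical above 0.5 rad).
It also fails if it takes over 59 s, if anything falls off the work surface, if the arm or the gripper's body presses on something with over 40 N, if the wrist force passes 120 N, or if a joint passes its speed limit or range.

## Robot

A 6-joint arm with a two-finger parallel gripper is mounted at the origin on the work surface. World frame = base frame: x ahead of the robot, y to its left, z up, the work surface at z = 0. Lengths are in mm, angles in rad, forces in N, time in s.
With the tool pointing down it reaches from about 400 to 925 mm from the base axis. Payload 12.5 kg.
Tool frame: the origin (TCP) lies midway between the tips of the shut fingers; the grasp point (between the pads) lies 19 mm behind it (manip.hold_point_z is the y of the grasp point in the tool frame, in mm); y points along the fingers, z is the direction in which the jaws open and shut, and the axes are right-handed (so a half turn about y gives the same grasp; the last joint's range is limited). The gripper opens to 95 mm and grips with 3 to 60 N. Pads are 20 mm wide; open, the fingers measure 119 mm over their backs; the gripper's body (75 mm by 180 mm) begins 59 mm behind the grasp point.
Start: joints at [-1.337, 0.491, 1.559, -0, 1.092, -0.106], TCP at [208.335, -589.274, 214.661] pointing down, gripper open.
Joint ranges: [-3.1, 3.1], [-0.84, 2.19], [0.05, 2.79], [-1.13, 4.28], [0.06, 2.93], [-2.69, 2.69]. Speed limits (rad/s): [2.22, 2.22, 2.79, 3.14, 3.14, 3.14].

## Interface

Orientations are given as a unit quaternion [x, y, z, w].
In Python, from rig import manip, snapshot, ticket gives the robot as it stands.
- The arm moves only by the tool arm_command, never from a script. Its argument "rows" is one flat list of numbers, 7 for each row, row after row: the shift along the tool's x, y, z in mm, then the turn, a rotation vector about the tool's x, y, z in degrees, then the closure in counts, from 0 (fully open) to 255 (shut). A call has 1 to 8 rows; each row is the pose to reach, as a shift and turn from the pose commanded when the call began, along the tool's axes at that moment; what a row does not reach only later rows make up. A row lasts 1/10 s, in which the tool goes at most 50 mm and 8.59 degrees, less where a joint would pass 70% of its speed; a pose out of reach is approached as far as the arm can. A call with a gripper value outside its range is refused whole. The fingers move at their own pace and stop on an object; "force" is the grip in N (left out, the last holds). Time passes only in rows, so rows that repeat a pose let the fingers close. It gives the time, the measured TCP pose, the force and the opening at its end, in the units of the state.
- manip.read_state(): the state, without advancing time (a new reading comes with each control period).
- snapshot(name): name is "scene" or "top" or "wrist"; returns a dict with "img" (384x512x3 uint8, blue, green, red), "depth" (384x512 float32, mm along the optical axis (not along the pixel's ray), 0 where there is no reading), "K" (3x3 intrinsics, pixels), "position" and "orientation" of the camera in the world. Camera axes: x right, y down, z forward; pixel columns grow to the right and rows downward; lengths in mm; the calibration is good to about 2 mm. A picture is of the moment at which its call begins.
- ticket.sign_off(): hands the job in, once; it reports no verdict.
The state is a dict: "clock": time; "joints": joint angles; "joint_vel": joint speeds; "joint_torque": joint torques, N m; "tcp_pos": TCP position; "tool_rot": TCP orientation; "ft_force": force on the tool from outside, world axes, zero at the start; "torque": the same for the moment, N m; "opening": finger opening in mm.
Only numpy, scipy, OpenCV 4.12 (cv2) and the standard library are available. Lean on these libraries where they do the work, as an engineer would, in place of code of your own. Each camera call takes 0.05 s, during which the arm holds its last target.

## Working session

There is one attempt and no reset: what is moved stays moved. The work goes in short steps, Python scripts to look and compute and a tool call to move; the robot and the scene stay as the last step left them, time stands still between calls to the robot, and variables do not carry over. Pictures are saved under pics/ and viewed, and the job is handed in when it is done.

Besides the shell and the picture viewer there is one more tool, called as name(argument=value, ...) on one line, values as JSON. arm_command: Moves the arm, as the interface text tells. Its arguments: {"type":"object","properties":{"rows":{"type":"array"},"force":{"type":"number"}},"required":["rows"]}

```bash
ls; mkdir -p pics
cat > h.py <<'E'
import numpy as np, cv2
from scipy.spatial.transform import Rotation as R
from rig import manip, snapshot, ticket
def save(n,f):
    s=snapshot(n); cv2.imwrite(f'pics/{f}.png',s['img']); 
    np.savez(f'/tmp/{f}.npz',**{k:np.array(v) for k,v in s.items()}); return s
def load(f): return dict(np.load(f'/tmp/{f}.npz'))
def ray(s,u,v):
    d=np.linalg.inv(s['K'])@[u,v,1]; return R.from_quat(s['orientation']).apply(d)
def px2w(s,u,v,dep=None):
    d=s['depth'][int(v),int(u)] if dep is None else dep
    return np.array(s['position'])+ray(s,u,v)*d
def onz(s,u,v,z):
    r=ray(s,u,v);p=np.array(s['position']); return p+r*(z-p[2])/r[2]
def proj(s,p):
    c=R.from_quat(s['orientation']).inv().apply(np.array(p)-s['position']); q=s['K']@c; return q[:2]/q[2]
def crop(f,u0,v0,u1,v1,k,o):
    cv2.imwrite(f'pics/{o}.png',cv2.resize(cv2.imread(f'pics/{f}.png')[v0:v1,u0:u1],None,fx=k,fy=k,interpolation=cv2.INTER_CUBIC))
E
python3 - <<'E'
from h import *
for n in ['scene','top','wrist']:
    s=save(n,n+'0'); print(n,s['position'],R.from_quat(s['orientation']).as_matrix().round(3).tolist())
print(manip.read_state(), manip.hold_point_z)
E
```

```text
pics
scene [1132.88359761  -60.78176889  923.70031754] [[0.216, 0.773, -0.596], [0.976, -0.169, 0.135], [0.003, -0.611, -0.792]]
top [ 410.65031911   70.6276694  1656.01869522] [[0.014, -0.998, 0.062], [-1.0, -0.014, 0.003], [-0.002, -0.062, -0.998]]
wrist [ 288.85220313 -559.87266818  384.57848892] [[0.332, -0.901, -0.28], [-0.943, -0.317, -0.098], [-0.0, 0.297, -0.955]]
{'clock': 0.15, 'joints': array([-1.33660094e+00,  4.91420790e-01,  1.55927255e+00,  1.54275714e-05,
        1.09172837e+00, -1.05597024e-01]), 'joint_vel': array([-1.56306201e-04, -1.95177684e-03, -2.86863184e-03, -6.93682194e-04,
       -2.51639434e-05,  3.55525983e-04]), 'joint_torque': array([ 2.19246838e-03, -6.12895775e+01, -2.58278257e+01,  6.93231449e-02,
        4.73596179e-02, -8.05329205e-05]), 'tcp_pos': array([ 208.29513195, -589.09331572,  214.20889739]), 'tool_rot': array([-0.11956916,  0.69721927, -0.69663363,  0.11954116]), 'ft_force': array([-0.96201399, -0.27041899, -0.07198565]), 'torque': array([ 0.04467217, -0.03848324, -0.01392495]), 'opening': 94.99803979760989} -18.8
```

View pics/scene0.png

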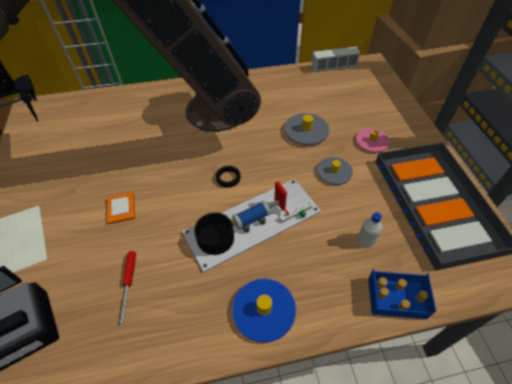

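View pics/top0.png

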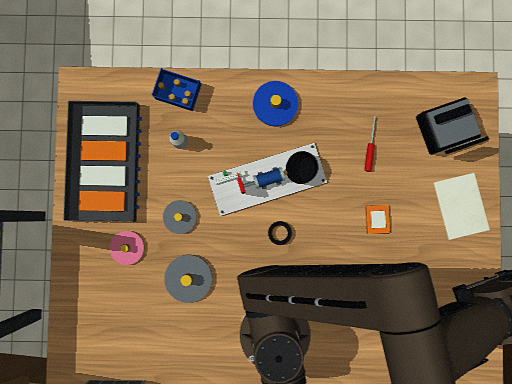

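View pics/wrist0.png

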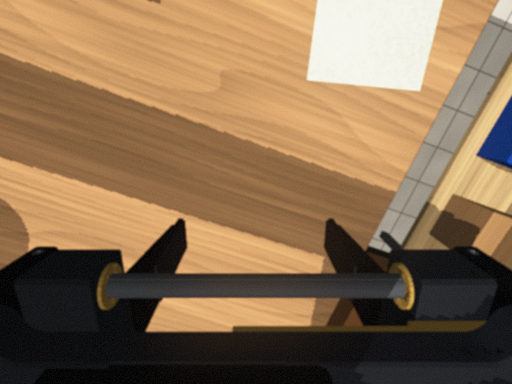

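Cover-like things in the top view are blue (276,102), pink (127,248), large grey (190,278) and small grey (181,217). The small grey one fits, since it is neither blue nor pink and is the smaller of the greys. I'll check it in an enlarged crop and measure.

Run:
```python
from h import *
a=cv2.imread('pics/top0.png'); b=cv2.imread('pics/scene0.png')
c=cv2.resize(a[190:310,100:230],None,fx=3,fy=3,interpolation=2); d=cv2.resize(a[130:230,195:335],None,fx=4,fy=4,interpolation=2)
cv2.imwrite('pics/c1.png',c); cv2.imwrite('pics/c2.png',d)
cv2.imwrite('pics/c3.png',cv2.resize(b[100:200,270:400],None,fx=5,fy=5,interpolation=2))
cv2.imwrite('pics/c4.png',cv2.resize(b[170:275,175:330],None,fx=5,fy=5,interpolation=2))
```

```text
(no output)
```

View pics/c1.png

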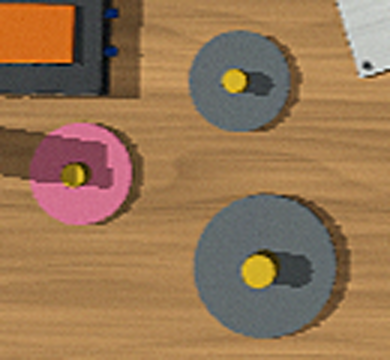

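View pics/c2.png

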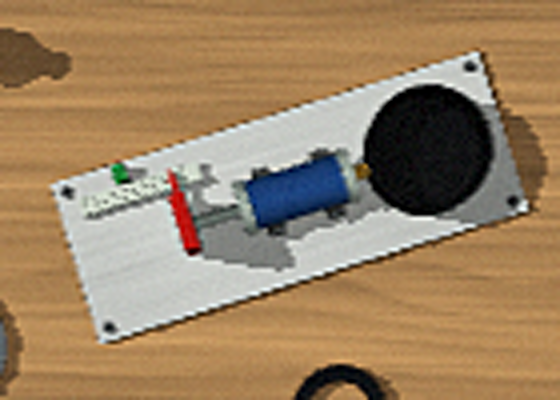

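View pics/c3.png

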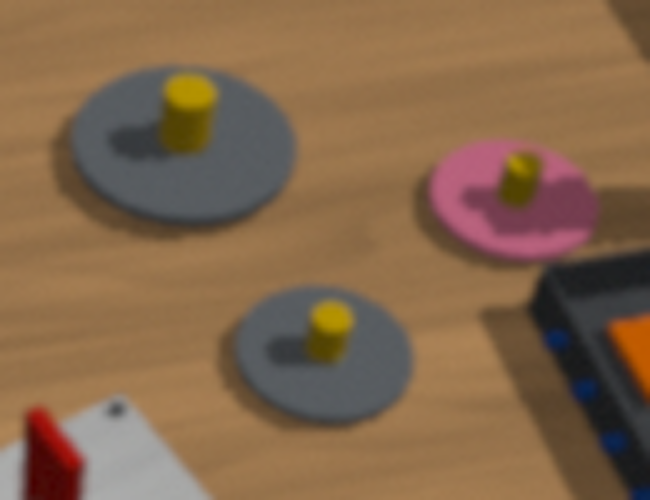

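View pics/c4.png

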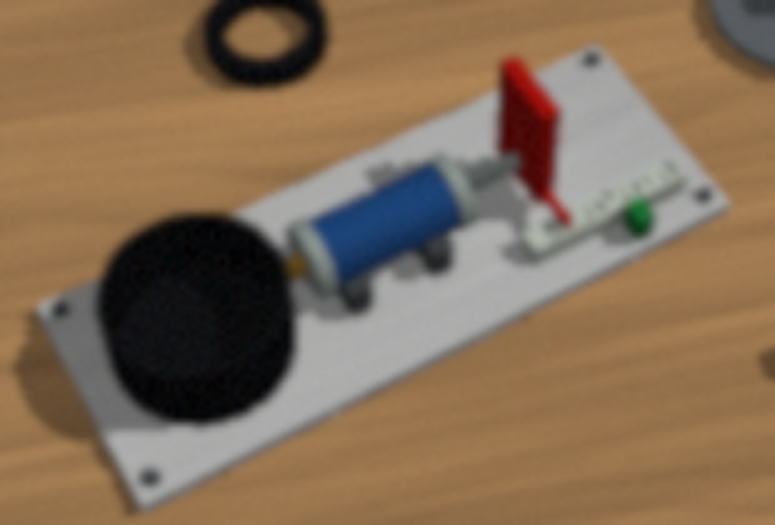

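Confirmed: the small grey flange is at about (180,217) in top and its knob top at (336.4,163.4) in scene. Its diameter is about 33 px, roughly 118 mm. The station has its pot to the right in the top view, and the pump pulls to the left.

Run:
```python
from h import *
def tri(*l):
    A=np.zeros((3,3));b=np.zeros(3)
    for s,u,v in l:
        d=ray(s,u,v);d/=np.linalg.norm(d);P=np.eye(3)-np.outer(d,d);A+=P;b+=P@s['position']
    x=np.linalg.solve(A,b); return x.round(1),[ (proj(s,x)-[u,v]).round(1).tolist() for s,u,v in l]
t,s=load('top0'),load('scene0')
T=lambda x,y,o=(195,130),k=4:(t,x/k+o[0]-.4,y/k+o[1]-.4)
S=lambda x,y,o=(175,170),k=5:(s,x/k+o[0]-.4,y/k+o[1]-.4)
print('knob',tri(T(235,80,(100,190),3),S(332,317,(270,100))))
print('flange z14',onz(*T(240,80,(100,190),3),14))
# screws
for n,a,b in [('outL',(67,191),(703,195)),('outR',(109,327),(592,59)),('inL',(470,66),(150,478)),('inR',(513,201),(62,308))]:
    print(n,tri(T(*a),S(*b)), onz(*T(*a),12).round(1),onz(*S(*b),12).round(1))
print('mark',tri(T(120,173),S(638,213)))
print('paddle top',tri(T(179,212),S(528,90)), onz(*T(183,215),115).round(1))
print('rim',onz(*T(428,150),70))
def cloud(s):
    v,u=np.mgrid[0:384,0:512]; d=s['depth']; m=d>0
    q=np.stack([u+0.,v,np.ones_like(u)],-1)@np.linalg.inv(s['K']).T*d[...,None]
    return R.from_quat(s['orientation']).apply(q.reshape(-1,3)).reshape(384,512,3)+s['position'],m
for n,c in [('top',t),('scene',s)]:
    P,m=cloud(c); 
    pk=np.array([690,200]) 
    for nm,cen in [('cover',tri(T(235,80,(100,190),3),S(332,317,(270,100)))[0]),('pot',onz(*T(428,150),70))]:
        q=P[m]; q=q[np.hypot(*(q[:,:2]-cen[:2]).T)<75]
        for lo,hi in ([(8,20),(42,56)] if nm=='cover' else [(62,76)]):
            w=q[(q[:,2]>lo)&(q[:,2]<hi)].astype(np.float32)
            if len(w)>4:
                print(n,nm,lo,len(w),w.mean(0).round(1),np.median(w[:,2]).round(1),cv2.minEnclosingCircle(w[:,:2]))
```

```text
knob (array([409.8, 340.8,  52.3]), [[0.0, 0.0], [0.1, -0.0]])
flange z14 [409.89564268 341.54980527  14.        ]
outL (array([548.9, 230.6,  19.4]), [[0.2, 0.1], [0.3, -0.0]]) [549.8 232.2  12. ] [543.9 232.2  12. ]
outR (array([429.3, 191.7,  19.1]), [[0.1, 0.0], [0.1, -0.0]]) [429.4 192.5  12. ] [423.7 193.5  12. ]
inL (array([ 665.8, -124.8,   19.6]), [[0.0, 0.0], [0.0, -0.0]]) [ 666.9 -125.7   12. ] [ 661.8 -125.3   12. ]
inR (array([ 545.9, -163.1,   19.7]), [[-0.1, -0.0], [-0.2, 0.0]]) [ 546.5 -164.7   12. ] [ 540.9 -163.5   12. ]
mark (array([564.1, 183. ,  36.3]), [[0.2, 0.1], [0.2, -0.0]])
paddle top (array([523.6, 124.7, 121.2]), [[1.0, 0.3], [1.2, -0.0]]) [522.4 124.9 115. ]
rim [584.63967599 -83.13710751  70.        ]Traceback (most recent call last):
  File "<stdin>", line 30, in <module>
cv2.error: OpenCV(4.12.0) /io/opencv/modules/imgproc/src/shapedescr.cpp:201: error: (-215:Assertion failed) count >= 0 && (depth == CV_32F || depth == CV_32S) in function 'minEnclosingCircle'
```

```bash
cat >> h.py <<'E'
def rel(p,yawz=None,st=None):
    """shift/turn in tool axes to reach world p with tool y down, tool z along yawz"""
    st=st or manip.read_state(); r=R.from_quat(st['tool_rot'])
    d=r.inv().apply(np.array(p)-st['tcp_pos'])
    out=[d.round(1).tolist()]
    if yawz is not None:
        for sg in (1,-1):
            z=np.r_[sg*np.array(yawz),0];z/=np.linalg.norm(z);y=np.array([0,0,-1.]);x=np.cross(y,z)
            out.append(np.degrees((r.inv()*R.from_matrix(np.c_[x,y,z])).as_rotvec()).round(1).tolist())
    return out
E
python3 - <<'E'
from h import *
st=manip.read_state(); print(R.from_quat(st['tool_rot']).as_matrix().round(3).tolist())
print(rel([620,-150,270]),rel([540,200,270]), rel([410,341,250],[-.312,.95]))
t=load('top0')
for u,v in [(177,139),(280,233),(183,139),(171,145)]: print(onz(t,u,v,10).round(0))
E
```

```text
[[-0.943, -0.0, 0.333], [-0.333, 0.001, -0.943], [-0.0, -1.0, -0.001]]
[[-534.5, -55.5, -276.8]] [[-575.7, -55.2, -633.5]] [[-500.2, -35.1, -809.7], [-0.0, -178.7, -0.1], [0.0, 1.3, -0.0]]
[686. 358.  10.]
[356. -14.  10.]
[686. 337.  10.]
[664. 379.  10.]
```

arm_command(rows=[-535,-55,-277,0,0,0,0,-535,-55,-277,0,0,0,0,-535,-55,-277,0,0,0,0,-535,-55,-277,0,0,0,0,-535,-55,-277,0,0,0,0,-535,-55,-277,0,0,0,0,-535,-55,-277,0,0,0,0,-535,-55,-277,0,0,0,0])

```text
clock: 0.95
tcp_pos: [481.9, -296.9, 251.2]
tool_rot: [0.12, -0.697, 0.697, -0.119]
ft_force: [0.3, -0.4, 0.9]
opening: 94.7
```

Run:
```python
from h import *
st=manip.read_state(); print(st['tcp_pos'],st['joints'])
print(rel([610,-100,270]),rel([540,230,250],[-.312,.95]),rel([410,341,200]))
```

```text
[ 481.86103068 -296.94409342  251.15097291] [-6.68937980e-01  3.70941710e-01  1.65839489e+00 -7.89862470e-05
  1.11231227e+00  5.62184363e-01]
[[-186.4, -18.9, -143.0]] [[-230.4, 1.1, -477.5], [0.0, -178.7, -0.0], [0.0, 1.3, 0.0]] [[-144.8, 51.1, -625.4]]
```

arm_command(rows=[-186,-19,-143,0,0,0,0,-186,-19,-143,0,0,0,0,-186,-19,-143,0,0,0,0,-186,-19,-143,0,0,0,0,-186,-19,-143,0,1.3,0,0,-186,-19,-143,0,1.3,0,0])

```text
clock: 1.55
tcp_pos: [610.2, -98.2, 269.9]
tool_rot: [-0.113, 0.698, -0.698, 0.113]
ft_force: [-0.9, -0.5, -0.2]
opening: 95.4
```

Run:
```python
from h import *
s=save('wrist','w1')
st=manip.read_state(); print(st['tcp_pos'],st['joints'],st['clock'])
print(proj(s,[586,-85,70]),proj(s,[584.6,-83.1,70]))
print(rel([540,230,250]),rel([410,341,200]))
```

```text
[609.12278533 -99.99355161 269.58400371] [-2.69639827e-01  4.32376967e-01  1.50635549e+00 -7.77686475e-05
  1.20332632e+00  9.80943423e-01] 1.6
[241.36368244 182.5521806 ] [239.77988562 183.05333251]
[[-38.3, 19.6, -335.0]] [[50.1, 69.7, -481.2]]
```

View pics/w1.png

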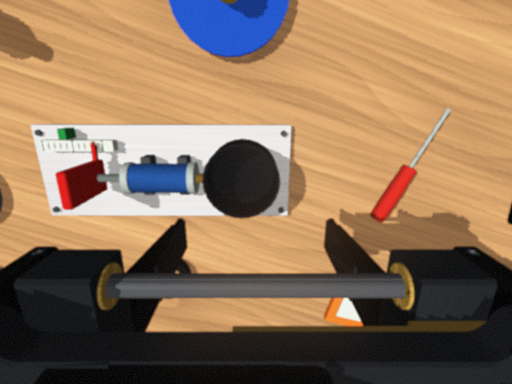

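The wrist view shows the whole station: pot mouth at about (241,178), paddle at (80,184), green clip at (66,133). I'll enlarge it.

Run:
```python
from h import *
crop('w1',190,115,300,225,7,'w1a'); crop('w1',25,115,135,225,7,'w1b')
```

```text
(no output)
```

View pics/w1a.png

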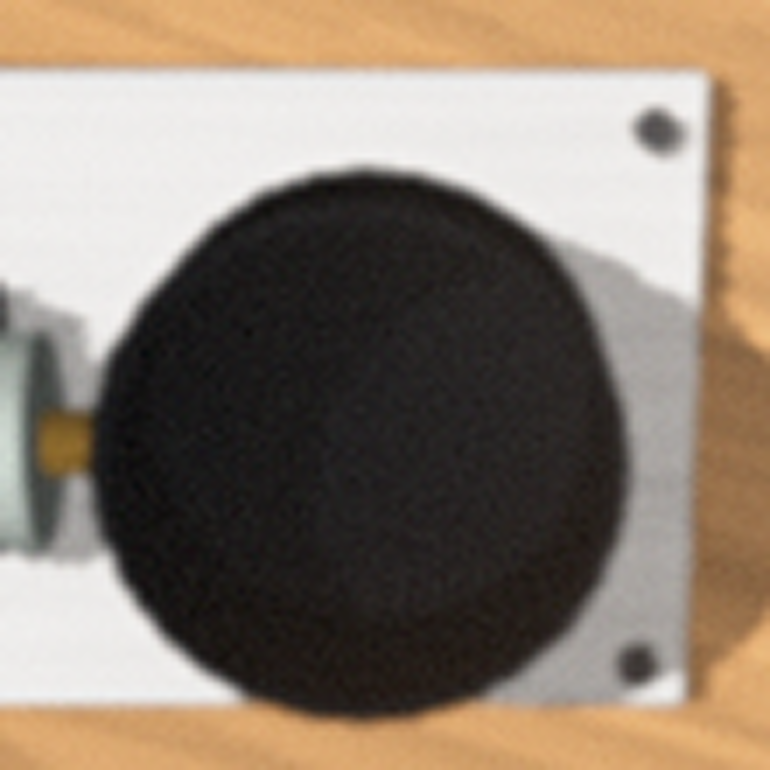

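View pics/w1b.png

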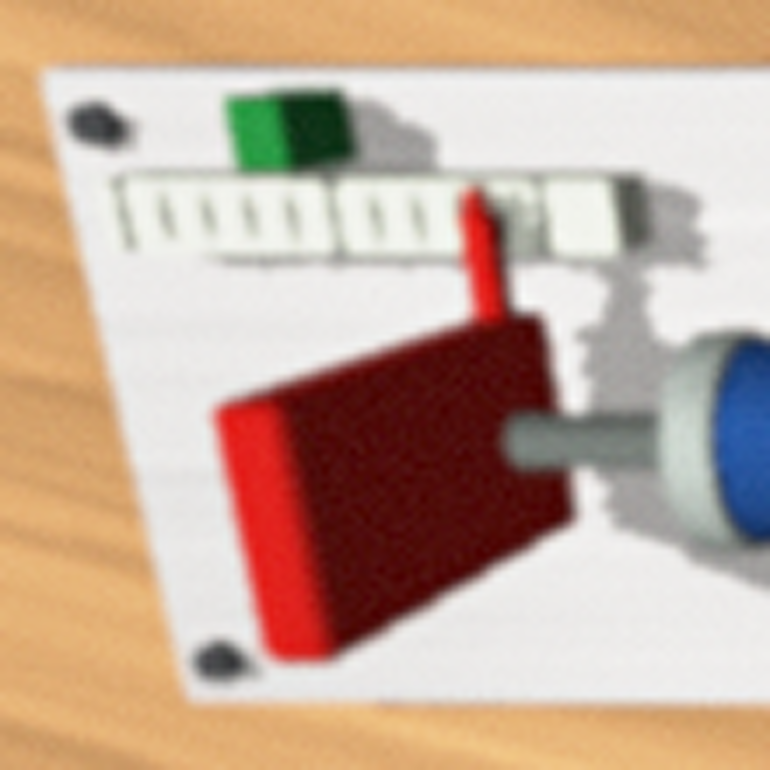

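```bash
cat > fit.py <<'E'
from h import *
from scipy.optimize import least_squares
def tri(*l):
    A=np.zeros((3,3));b=np.zeros(3)
    for s,u,v in l:
        d=ray(s,u,v);d/=np.linalg.norm(d);P=np.eye(3)-np.outer(d,d);A+=P;b+=P@s['position']
    return np.linalg.solve(A,b)
w=load('w1'); t=load('top0')
W=lambda x,y,o:(w,x/7+o-.43,y/7+115-.43)
E
python3 - <<'E'
from fit import *
sc=[onz(*W(*a,o),12)[:2] for a,o in [((657,131),190),((637,663),190),((98,124),25),((219,661),25)]]
for p in sc: print(p.round(1))
sc=np.array(sc); c=sc.mean(0); d=(sc[2]+sc[3]-sc[0]-sc[1]); L=np.linalg.norm(d)/2; d/=np.linalg.norm(d); e=np.array([d[1],-d[0]])
print('station',c,'ydir',d,'len',L,'wid',(sc[0]+sc[2]-sc[1]-sc[3])@e/2)
print('pot from station',c-125*d)
for n,p in [('mark',onz(*W(261,133,25),36)),('tip',onz(*W(470,190,25),35)),('padtop',onz(*W(275,531,25),115))]:
    q=p[:2]-c; print(n,p.round(1),'station xy',(q@e).round(1),(q@d).round(1))
# depth check
print('depth pad',px2w(w,275/7+25,531/7+115).round(1),'mark',px2w(w,261/7+25,134/7+115).round(1),'plate',px2w(w,60,205).round(1), px2w(w,215,205).round(1))
pts=[onz(*W(x,y,190),70)[:2] for x,y in [(97,440),(630,460),(365,718),(150,605),(578,610),(250,695),(480,697)]]
pts=np.array(pts)
for free in (0,1):
    f=lambda q:np.hypot(*(pts-q[:2]).T)-(q[2] if free else 55)
    r=least_squares(f,[586,-85,55]); print('rim fit',r.x.round(1),r.fun.round(1))
P=np.array([px2w(w,u,v) for v in range(135,222) for u in range(198,286)]); m=(P[:,2]>60)&(P[:,2]<80)&(np.hypot(*(P[:,:2]-[586,-85]).T)<62)
q=P[m].astype(np.float32); print(len(q),np.median(q[:,2]),cv2.minEnclosingCircle(q[:,:2].copy()))
E
```

```text
[ 665.3 -125.3]
[ 545.7 -163.8]
[548.3 233.6]
[427.9 194.6]
station [546.78421095  34.80278882] ydir [-0.31101864  0.95040381] len 377.37377215032507 wid 126.11189552688641
pot from station [585.66154143 -83.9976875 ]
mark [565.1 184.2  36. ] station xy 63.8 136.3
tip [566.6 141.7  35. ] station xy 52.1 95.5
padtop [519.6 124.1 115. ] station xy 1.9 93.3
depth pad [519.7 122.9 116.1] mark [564.7 182.9  37. ] plate [436.9 189.2  11.3] [541.8 -58.9  69.7]
rim fit [588.5 -84.5  55. ] [-1.5 -1.5  0.2 -1.4 -1.4  0.7  0.7]
rim fit [586.6 -85.   53.3] [ 0.3  0.2 -0.1 -0.9 -0.8  0.6  0.6]
1041 69.638855 ((586.8475341796875, -84.43815612792969), 54.85552978515625)
```

arm_command(rows=[45,70,-480,0,0,0,0,45,70,-480,0,0,0,0,45,70,-480,0,0,0,0,45,70,-480,0,0,0,0,45,70,-480,0,0,0,0,45,70,-480,0,0,0,0,45,70,-480,0,0,0,0,45,70,-480,0,0,0,0])

```text
clock: 2.4
tcp_pos: [449.6, 261.5, 212.3]
tool_rot: [0.111, -0.698, 0.698, -0.111]
ft_force: [0.3, 0.4, 0.6]
opening: 95.3
```

Run:
```python
from h import *
st=manip.read_state(); print(st['tcp_pos'],st['joints'],st['clock'])
print(rel([412,341,200],[-.311,.9504]))
```

```text
[449.5968026  261.53545111 212.27171027] [ 3.99977290e-01  3.45293246e-01  1.81628823e+00 -3.51762244e-04
  9.79989721e-01  1.65506215e+00] 2.4
[[11.0, 12.2, -87.2], [0.0, 180.0, -0.0], [-0.0, -0.0, -0.0]]
```

arm_command(rows=[11,12,-87,0,0,0,0,11,12,-87,0,0,0,0,11,12,-87,0,0,0,0,11,12,-87,0,0,0,0])

```text
clock: 2.8
tcp_pos: [412.8, 339.9, 200.2]
tool_rot: [0.112, -0.698, 0.698, -0.112]
ft_force: [-0.2, 0.4, 0.8]
opening: 95.1
```

Run:
```python
from h import *
s=save('wrist','w2')
st=manip.read_state(); print(st['tcp_pos'],st['joints'],st['clock'])
print(proj(s,[410,341,48]))
```

```text
[413.26025354 339.35331719 200.44042506] [ 5.64124466e-01  3.79568795e-01  1.79691909e+00 -3.91331869e-04
  9.65461525e-01  1.81834690e+00] 2.85
[254.07044901 179.99746034]
```

View pics/w2.png

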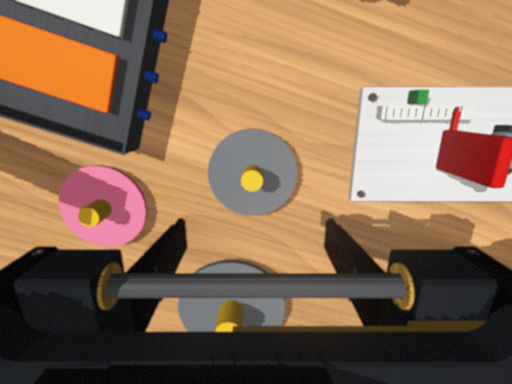

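The target cover has its knob top at about (251.5,180) and its flange centred near (254,171). The pink and large grey look-alikes are to the left and below.

Run:
```python
from fit import *
s=load('w2')
crop('w2',200,120,310,225,7,'w2a')
hsv=cv2.cvtColor(cv2.imread('pics/w2.png'),cv2.COLOR_BGR2HSV)
P=np.array([[px2w(s,u,v) for u in range(200,310)] for v in range(120,225)]).reshape(-1,3)
for lo,hi,c in [(44,54,20),(11,19,65)]:
    q=P[(P[:,2]>lo)&(P[:,2]<hi)&(np.hypot(*(P[:,:2]-[410,341]).T)<c+10)].astype(np.float32)
    print(len(q),np.median(q[:,2]),q.mean(0),cv2.minEnclosingCircle(q[:,:2].copy()))
T=(t,235/3+100-.4,80/3+190-.4)
print('tri',tri((s,251.5,179.5),T),onz(s,251.5,179.5,48))
```

```text
382 48.205444 [409.47546  343.685     48.091854] ((408.817626953125, 343.31951904296875), 13.780890464782715)
5578 14.278067 [411.42178  344.1905    14.273255] ((408.6155090332031, 343.3604736328125), 59.959415435791016)
tri [409.17341256 343.17270209  43.67300897] [409.62087182 344.18439403  48.        ]
```

View pics/w2a.png

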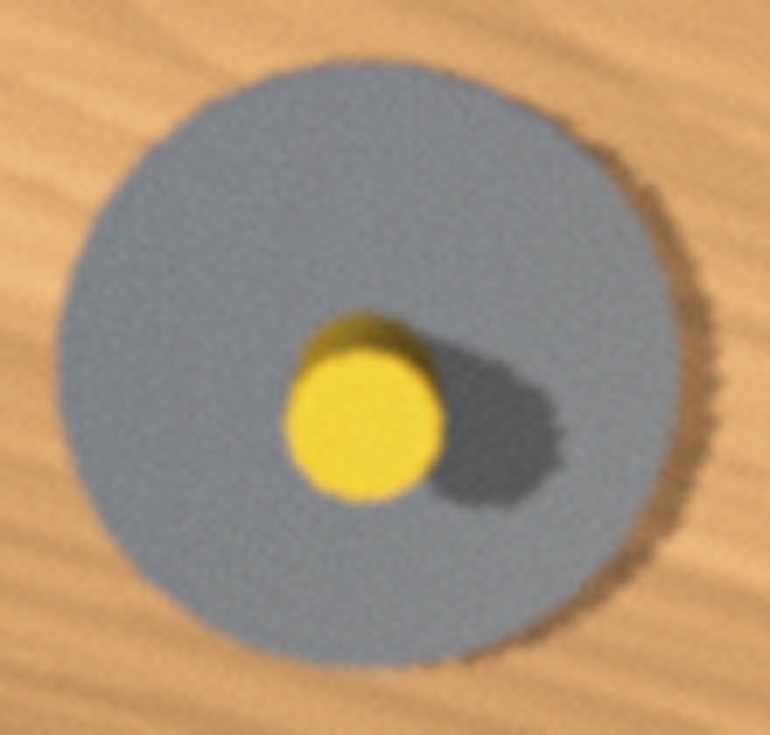

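Run:
```python
from h import *
print(rel([409,343.4,60],[-.311,.9504]),rel([409,343.4,20]))
```

```text
[[2.8, 140.4, -5.2], [0.0, -180.0, 0.0], [-0.0, 0.0, 0.0]] [[2.7, 180.4, -5.2]]
```

arm_command(rows=[2.8,45,-5.2,0,0,0,0,2.8,90,-5.2,0,0,0,0,2.8,125,-5.2,0,0,0,0,2.8,150,-5.2,0,0,0,0,2.8,165,-5.2,0,0,0,0,2.8,175,-5.2,0,0,0,0,2.8,180,-5.2,0,0,0,0,2.8,180,-5.2,0,0,0,0])

```text
clock: 3.65
tcp_pos: [409.1, 343.8, 20.5]
tool_rot: [0.111, -0.698, 0.698, -0.111]
ft_force: [-0.0, -0.4, -0.3]
opening: 95.1
```

Run:
```python
from h import *
s=save('wrist','w3');st=manip.read_state();print(st['tcp_pos'],st['ft_force'])
```

```text
[409.16036793 344.06735107  20.95557261] [ 0.84960476 -0.63722028 -0.37988137]
```

View pics/w3.png

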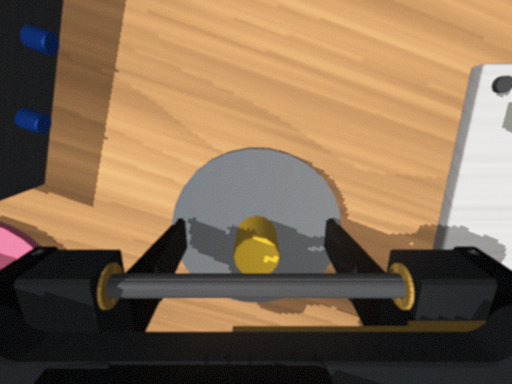

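The knob sits between the open fingers at about (256,250). I'll close on it with 30 N.

arm_command(rows=[0,0,0,0,0,0,255,0,0,0,0,0,0,255,0,0,0,0,0,0,255,0,0,0,0,0,0,255,0,0,0,0,0,0,255,0,0,0,0,0,0,255,0,0,0,0,0,0,255,0,0,0,0,0,0,255], force=30)

```text
clock: 4.5
tcp_pos: [408.7, 344.4, 20.5]
tool_rot: [0.112, -0.698, 0.698, -0.112]
ft_force: [-0.7, 0.7, 0.2]
opening: 36.6
```

arm_command(rows=[0,0,0,0,0,0,255,0,0,0,0,0,0,255,0,0,0,0,0,0,255,0,0,0,0,0,0,255])

```text
clock: 4.9
tcp_pos: [408.6, 344.3, 20.5]
tool_rot: [0.112, -0.698, 0.698, -0.112]
ft_force: [0.8, -1.1, 0.2]
opening: 27.8
```

arm_command(rows=[0,-10,0,0,0,0,255,0,-30,0,0,0,0,255,0,-60,0,0,0,0,255,0,-95,0,0,0,0,255,0,-130,0,0,0,0,255,0,-160,0,0,0,0,255,0,-170,0,0,0,0,255,0,-170,0,0,0,0,255])

```text
clock: 5.7
tcp_pos: [408.8, 344.5, 191.5]
tool_rot: [-0.111, 0.699, -0.698, 0.112]
ft_force: [0.3, -0.2, -2.8]
opening: 27.5
```

Run:
```python
from h import *
s=save('wrist','w4');st=manip.read_state();print(st['tcp_pos'],st['ft_force'],st['opening'])
print(rel([586.5,-84.5,190],[-.311,.9504]))
```

```text
[408.36304726 344.20139953 190.12428147] [-0.02348735 -0.83308188 -3.8260627 ] 27.361003068119423
[[-35.6, 0.2, 462.9], [0.0, -179.9, 0.0], [-0.0, 0.1, 0.0]]
```

View pics/w4.png

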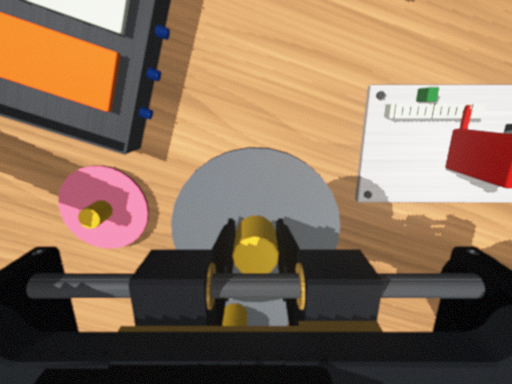

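```bash
cat > hold.py <<'E'
from h import *
import sys
def hold(f):
    s=load(f); st=manip.read_state(); r=R.from_quat(st['tool_rot'])
    v,u=np.mgrid[130:260,150:360]; P=np.array([px2w(s,a,b) for a,b in zip(u.ravel(),v.ravel())])
    q=r.inv().apply(P-st['tcp_pos'])
    m=(q[:,1]>-5)&(q[:,1]<20)&(np.hypot(q[:,0],q[:,2])<70); q=q[m]
    A=np.c_[q[:,0],q[:,2],np.ones(len(q))]; c=np.linalg.lstsq(A,q[:,1],rcond=None)[0]
    for _ in range(3):
        k=abs(A@c-q[:,1])<1.5; c=np.linalg.lstsq(A[k],q[k,1],rcond=None)[0]
    qq=q[k]; rim=qq[np.hypot(qq[:,0],qq[:,2])>50]
    from scipy.optimize import least_squares
    # outer edge points: max radius per angle bin
    a=np.arctan2(rim[:,2],rim[:,0]); rr=np.hypot(rim[:,0],rim[:,2]); e=[]
    for lo in np.arange(-np.pi,np.pi,.1):
        w=(a>=lo)&(a<lo+.1)
        if w.sum()>2: i=np.where(w)[0][rr[w].argmax()]; e.append(rim[i,[0,2]])
    e=np.array(e); f=lambda p:np.hypot(e[:,0]-p[0],e[:,1]-p[1])-59.7
    o=least_squares(f,[0,0],loss='soft_l1')
    print('plane(y=ax+bz+c)',c.round(4),len(qq),'centre tool x,z',o.x.round(2),len(e),'resid',abs(o.fun).mean().round(2))
E
python3 -c "
from hold import *
hold('w4')"
```

```text
plane(y=ax+bz+c) [3.1000e-03 1.0000e-04 4.7572e+00] 11863 centre tool x,z [-0.19 -0.74] 38 resid 0.24
```

arm_command(rows=[-35,0,463,0,0,0,255,-35,0,463,0,0,0,255,-35,0,463,0,0,0,255,-35,0,463,0,0,0,255,-35,0,463,0,0,0,255,-35,0,463,0,0,0,255,-35,0,463,0,0,0,255,-35,0,463,0,0,0,255])

```text
clock: 6.55
tcp_pos: [561.4, -27.2, 188.4]
tool_rot: [-0.113, 0.699, -0.698, 0.11]
ft_force: [1.1, 0.3, -2.5]
opening: 27.6
```

Run:
```python
from h import *
print(rel([586.5,-84.5,150],[-.311,.9504]),manip.read_state()['opening'])
```

```text
[[-6.1, 38.3, 62.3], [0.3, -180.0, -0.1], [0.1, 0.0, 0.2]] 27.622995248967534
```

arm_command(rows=[-6,10,63,0,0,0,255,-6,30,63,0,0,0,255,-6,38,63,0,0,0,255,-6,38,63,0,0,0,255,-6,38,63,0,0,0,255])

```text
clock: 7.05
tcp_pos: [586.6, -82.1, 152.1]
tool_rot: [-0.112, 0.698, -0.698, 0.112]
ft_force: [-0.7, -0.1, -4.2]
opening: 27.1
```

Run:
```python
from h import *
s=save('wrist','w5');save('scene','s5')
st=manip.read_state();print(st['tcp_pos'],st['ft_force'],st['opening'],st['clock'])
from hold import hold; hold('w5')
print(rel([586.6,-85.1,97],[-.311,.9504]),rel([586.6,-85.1,81]))
crop('s5',160,150,290,270,5,'s5a')
```

```text
[587.0469104  -82.11881823 153.11909938] [ 0.31862882 -0.04724413 -2.69688247] 27.322178541986553 7.15
plane(y=ax+bz+c) [-4.0000e-04  4.0000e-04  7.1717e+00] 11835 centre tool x,z [ 0.83 -0.79] 38 resid 0.16
[[1.4, 56.1, 2.7], [-0.1, -179.9, 0.0], [-0.0, 0.1, -0.0]] [[1.4, 72.1, 2.7]]
```

View pics/w5.png

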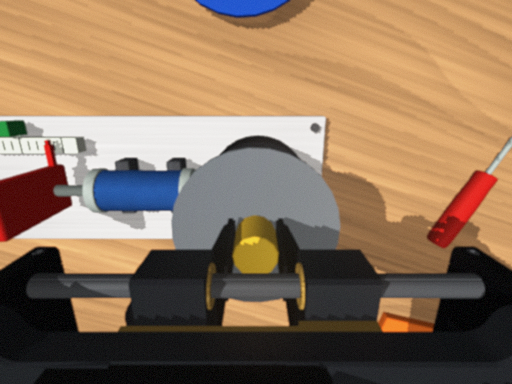

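View pics/s5a.png

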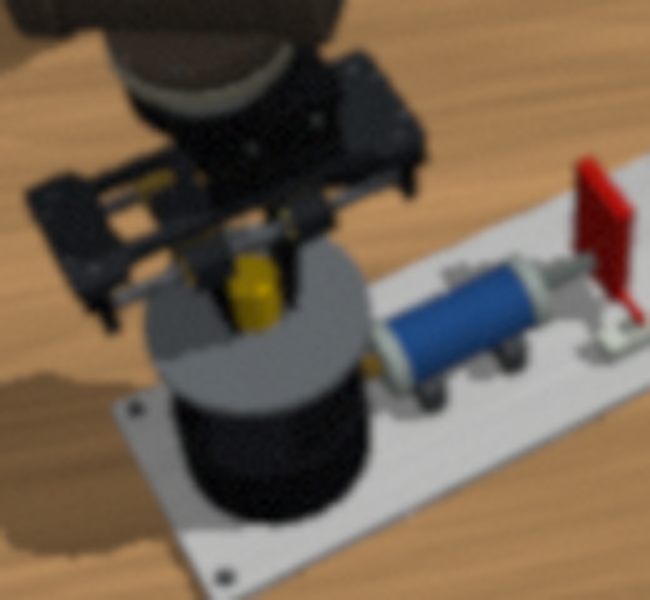

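arm_command(rows=[1,20,2.7,0,0,0,255,1,40,2.7,0,0,0,255,1,50,2.7,0,0,0,255,1,55,2.7,0,0,0,255,1,55,2.7,0,0,0,255])

```text
clock: 7.65
tcp_pos: [587.0, -85.8, 97.6]
tool_rot: [0.112, -0.698, 0.698, -0.112]
ft_force: [-0.4, 0.2, -2.3]
opening: 27.7
```

Run:
```python
from h import *
s=save('wrist','w6')
st=manip.read_state();print(st['tcp_pos'],st['ft_force'],st['opening'],st['clock'])
from hold import hold; hold('w6')
crop('w6',150,90,370,260,3.5,'w6a')
```

```text
[587.1912579 -85.8844219  98.0857506] [-0.21831076 -0.45483473 -2.67644827] 27.460094528789064 7.7
plane(y=ax+bz+c) [-5.0000e-04 -2.0000e-04  6.6091e+00] 11845 centre tool x,z [ 0.52 -0.81] 38 resid 0.14
```

View pics/w6a.png

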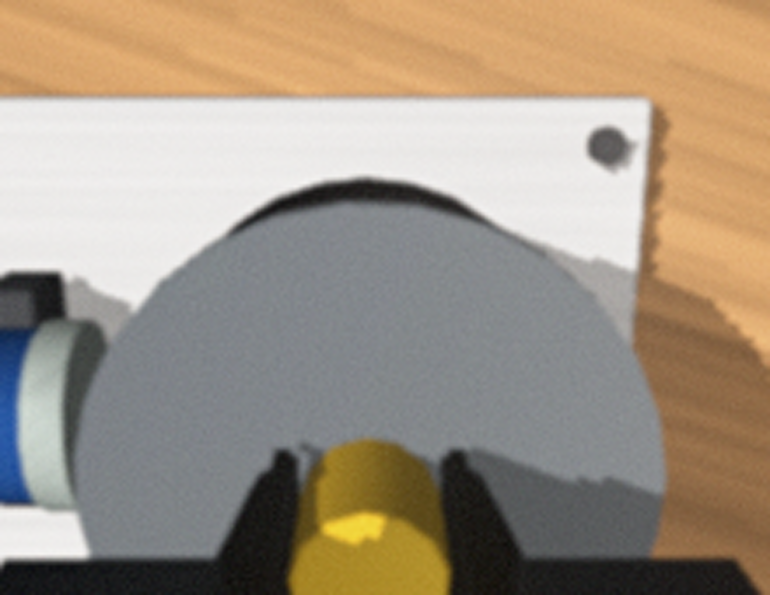

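arm_command(rows=[0,3,0,0,0,0,255,0,6,0,0,0,0,255,0,8,0,0,0,0,255,0,10,0,0,0,0,255,0,11,0,0,0,0,255,0,12,0,0,0,0,255,0,12,0,0,0,0,255])

```text
clock: 8.4
tcp_pos: [586.9, -86.1, 85.4]
tool_rot: [0.112, -0.698, 0.698, -0.112]
ft_force: [-1.2, 0.6, -2.7]
opening: 27.5
```

arm_command(rows=[0,1,0,0,0,0,255,0,2,0,0,0,0,255,0,2,0,0,0,0,255])

```text
clock: 8.7
tcp_pos: [586.9, -86.1, 83.4]
tool_rot: [0.112, -0.698, 0.698, -0.112]
ft_force: [0.3, 0.7, -2.6]
opening: 27.2
```

arm_command(rows=[0,0.5,0,0,0,0,255,0,1,0,0,0,0,255,0,1,0,0,0,0,255])

```text
clock: 9.0
tcp_pos: [586.9, -86.1, 82.5]
tool_rot: [0.112, -0.698, 0.698, -0.112]
ft_force: [-1.1, 0.2, -2.6]
opening: 27.6
```

arm_command(rows=[0,0.5,0,0,0,0,255,0,0.8,0,0,0,0,255,0,0.8,0,0,0,0,255])

```text
clock: 9.3
tcp_pos: [586.9, -86.1, 82.4]
tool_rot: [0.112, -0.698, 0.698, -0.112]
ft_force: [-2.4, 1.4, 5.0]
opening: 27.7
```

arm_command(rows=[0,0.4,0,0,0,0,255,0,0.8,0,0,0,0,255,0,0.8,0,0,0,0,255])

```text
clock: 9.6
tcp_pos: [587.0, -86.1, 82.4]
tool_rot: [0.111, -0.698, 0.698, -0.112]
ft_force: [-4.7, 0.9, 14.1]
opening: 27.6
```

The cover made contact at the expected height: TCP at 82.4 puts the flange top at about 76. I'll ease the push, look, then release.

arm_command(rows=[0,-1.1,0,0,0,0,255,0,-1.1,0,0,0,0,255])

```text
clock: 9.8
tcp_pos: [587.0, -86.1, 82.4]
tool_rot: [0.111, -0.698, 0.698, -0.112]
ft_force: [-2.1, 0.3, 5.2]
opening: 27.4
```

Run:
```python
from h import *
s=save('wrist','w7')
st=manip.read_state();print(st['tcp_pos'],st['ft_force'],st['opening'],st['clock'])
from hold import hold; hold('w7')
```

```text
[587.0246951  -86.12594832  82.42969479] [-2.44534662  0.35171259  6.36024733] 27.513647482715047 9.85
plane(y=ax+bz+c) [-0.0000e+00 -6.0000e-04  6.1129e+00] 11816 centre tool x,z [ 0.36 -0.55] 38 resid 0.19
```

arm_command(rows=[0,-1.1,0,0,0,0,200,0,-1.1,0,0,0,0,180,0,-1.1,0,0,0,0,150,0,-1.1,0,0,0,0,120,0,-1.1,0,0,0,0,120,0,-1.1,0,0,0,0,120])

```text
clock: 10.45
tcp_pos: [587.0, -86.1, 83.2]
tool_rot: [0.112, -0.698, 0.698, -0.112]
ft_force: [-1.2, 0.1, -0.2]
opening: 49.1
```

Run:
```python
from h import *
s=save('wrist','w8')
st=manip.read_state();print(st['tcp_pos'],st['ft_force'],st['opening'],st['clock'])
from hold import hold; hold('w8')
crop('w8',150,90,370,260,3.5,'w8a')
```

```text
[586.98088519 -86.08446289  83.17950975] [ 0.76583067  0.20086255 -0.18173687] 49.896579893848106 10.5
plane(y=ax+bz+c) [ 4.0000e-04 -6.0000e-04  6.8784e+00] 11996 centre tool x,z [ 0.42 -0.62] 40 resid 0.28
```

View pics/w8a.png

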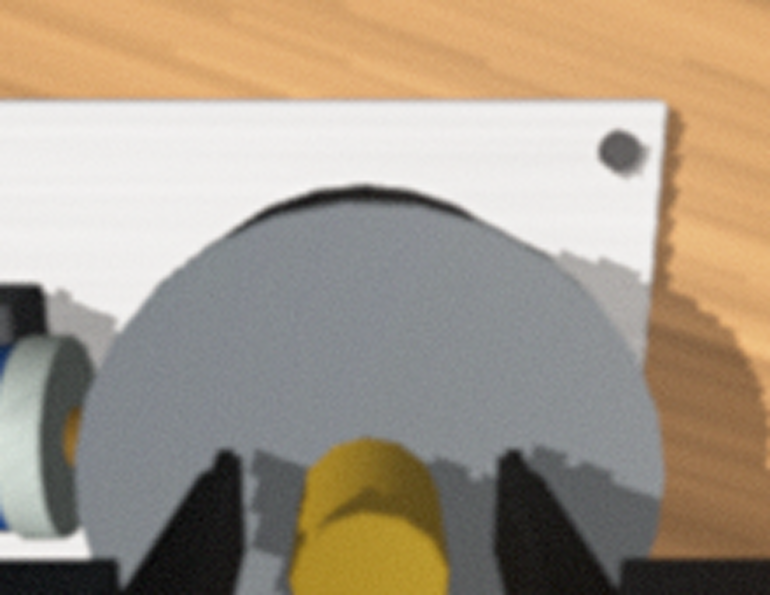

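Released. The flange top is at about 76.3, level, and centred to about 1 mm. Next I'll rise, open fully and move over the handle.

arm_command(rows=[0,-20,0,0,0,0,0,0,-60,0,0,0,0,0,0,-100,0,0,0,0,0,0,-137,0,0,0,0,0,0,-137,-50,0,0,0,0,0,-137,-100,0,0,0,0,0,-137,-145,0,0,0,0,0,-137,-145,0,0,0,0])

```text
clock: 11.3
tcp_pos: [539.9, 55.6, 220.5]
tool_rot: [-0.113, 0.698, -0.698, 0.113]
ft_force: [-0.6, 0.3, 0.3]
opening: 94.8
```

Run:
```python
from h import *
s=save('wrist','w9')
st=manip.read_state();print(st['tcp_pos'],st['ft_force'],st['opening'],st['clock'],proj(s,[517.2,125.1,115]))
crop('w9',50,60,250,230,3.8,'w9a')
P=np.array([px2w(s,u,v) for v in range(0,300) for u in range(512)])
d=np.array([-.311,.9504]);e=np.array([.9504,.311]);c=np.array([546.8,34.8])
for lo,hi,cc,r in [(105,125,[518,125],45),(72,80,[586.5,-85],62),(104,116,[586.5,-85],30),(33,42,[565,184],16)]:
    q=P[(P[:,2]>lo)&(P[:,2]<hi)&(np.hypot(*(P[:,:2]-cc).T)<r)]
    if len(q)<5: print(lo,len(q));continue
    L=(q[:,:2]-c); X=L@e;Y=L@d
    print(lo,len(q),np.median(q[:,2]).round(1),'x',np.percentile(X,[1,99]).round(1),'y',np.percentile(Y,[1,99]).round(1),cv2.minEnclosingCircle(q[:,:2].astype(np.float32)))
```

```text
[541.00813218  53.76322977 220.51977594] [ 0.46095578 -0.56243356  0.34915286] 95.2399299901092 11.35 [186.79469009 189.36197114]
105 663 114.7 x [-23.1  25.5] y [ 87.2 101. ] ((518.3396606445312, 124.59612274169922), 24.950002670288086)
72 6897 76.4 x [-55.7  56.7] y [-183.2  -69.8] ((586.41845703125, -86.10833740234375), 60.482574462890625)
104 544 110.2 x [-12.9  13.3] y [-139.1 -113.2] ((586.102294921875, -85.2169189453125), 13.89827823638916)
33 131 36.1 x [55.8 70.6] y [131. 143.] ((564.3023681640625, 184.5928192138672), 9.414770126342773)
```

View pics/w9.png

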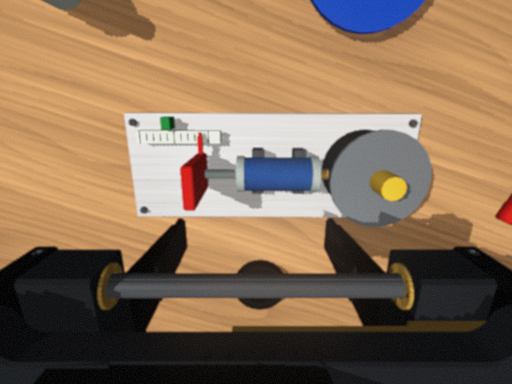

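View pics/w9a.png

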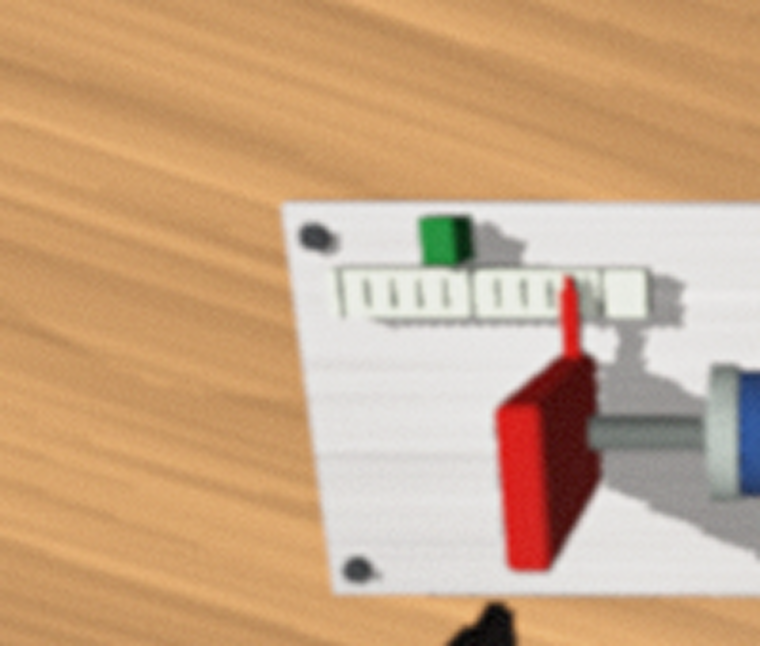

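Cover: flange top at 76.4 and centre about (586.3,-85.5), so it is seated. The paddle top is centred at about (518.3,124.6,114.7), and the clip middle is at station y ≈ 136.5, so the pull is about 42 mm.

Run:
```python
from h import *
from fit import tri
s=load('w9'); c=np.array([546.8,34.8]);d=np.array([-.311,.9504])
f=lambda x,y,z:(onz(s,x/3.8+50-.4,y/3.8+60-.4,z)[:2]-c)@d
print('tip',f(569,280,35),'mark',f(436,241,36))
print(rel([518.3,124.6,180],[-.311,.9504]),rel([518.3,124.6,80]))
w=load('w1');print('tri padtop',tri((w,275/7+25-.43,531/7+115-.43),(s,523/3.8+49.6,487/3.8+59.6)))
```

```text
tip 94.45896178884499 mark 137.80830013704056
[[-0.8, 40.5, -74.4], [-0.0, -179.8, 0.0], [-0.0, 0.2, -0.0]] [[-0.7, 140.5, -74.4]]
tri padtop [518.27387598 125.46355122 112.67293227]
```

arm_command(rows=[-0.8,0,-40,0,0,0,0,-0.8,0,-74.4,0,0,0,0,-0.8,40,-74.4,0,0,0,0,-0.8,80,-74.4,0,0,0,0,-0.8,110,-74.4,0,0,0,0,-0.8,130,-74.4,0,0,0,0,-0.8,140,-74.4,0,0,0,0,-0.8,140,-74.4,0,0,0,0])

```text
clock: 12.15
tcp_pos: [519.3, 121.9, 79.2]
tool_rot: [0.112, -0.698, 0.698, -0.111]
ft_force: [-0.7, 0.2, 0.2]
opening: 95.0
```

Run:
```python
from h import *
s=save('wrist','w10')
st=manip.read_state();print(st['tcp_pos'],st['ft_force'],st['opening'],st['clock'])
```

```text
[519.68988915 122.13296731  80.16806336] [-0.26117048 -0.26603544  0.17379981] 95.3136632180059 12.2
```

View pics/w10.png

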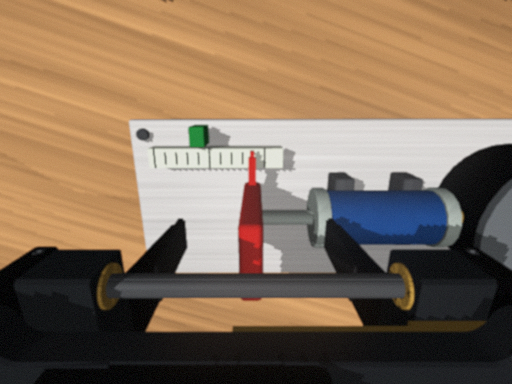

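The paddle is centred between the fingers at about (251,230). I'll close on it.

arm_command(rows=[0,0,-2.4,0,0,0,255,0,0,-2.4,0,0,0,255,0,0,-2.4,0,0,0,255,0,0,-2.4,0,0,0,255,0,0,-2.4,0,0,0,255,0,0,-2.4,0,0,0,255,0,0,-2.4,0,0,0,255,0,0,-2.4,0,0,0,255], force=50)

```text
clock: 13.0
tcp_pos: [518.5, 124.9, 80.1]
tool_rot: [0.112, -0.698, 0.698, -0.112]
ft_force: [-0.4, -0.1, 0.2]
opening: 36.4
```

arm_command(rows=[0,0,0,0,0,0,255,0,0,0,0,0,0,255,0,0,0,0,0,0,255,0,0,0,0,0,0,255,0,0,0,0,0,0,255,0,0,0,0,0,0,255])

```text
clock: 13.6
tcp_pos: [518.6, 124.7, 80.1]
tool_rot: [0.112, -0.698, 0.698, -0.112]
ft_force: [-0.0, -4.6, -0.5]
opening: 13.7
```

arm_command(rows=[0,0,-4,0,0,0,255,0,0,-10,0,0,0,255,0,0,-16,0,0,0,255,0,0,-22,0,0,0,255,0,0,-28,0,0,0,255,0,0,-34,0,0,0,255,0,0,-38,0,0,0,255,0,0,-42,0,0,0,255])

```text
clock: 14.4
tcp_pos: [505.6, 164.3, 80.1]
tool_rot: [0.112, -0.698, 0.699, -0.112]
ft_force: [2.3, -10.8, -0.6]
opening: 13.7
```

arm_command(rows=[0,0,0,0,0,0,255,0,0,0,0,0,0,255])

```text
clock: 14.6
tcp_pos: [505.6, 164.2, 80.1]
tool_rot: [0.112, -0.698, 0.699, -0.112]
ft_force: [2.1, -10.4, -1.5]
opening: 13.8
```

Run:
```python
from h import *
s=save('wrist','w11');save('scene','s11');save('top','t11')
st=manip.read_state();print(st['tcp_pos'],st['ft_force'],st['opening'],st['clock'])
crop('w11',160,90,320,210,5,'w11a');crop('s11',170,140,330,260,5,'s11a')
```

```text
[505.60514511 164.11281035  80.08741455] [  2.15963932 -10.36416645  -0.3309449 ] 13.962848405855873 14.75
```

View pics/w11a.png

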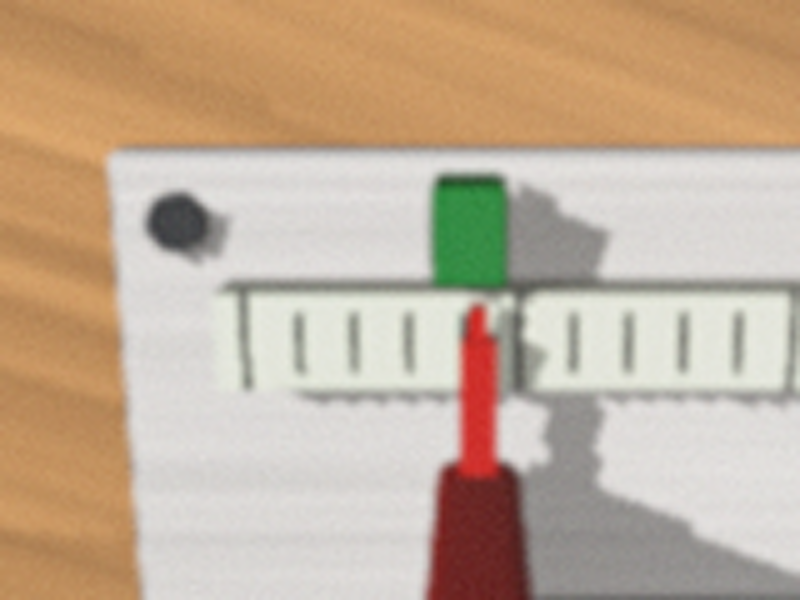

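View pics/s11a.png

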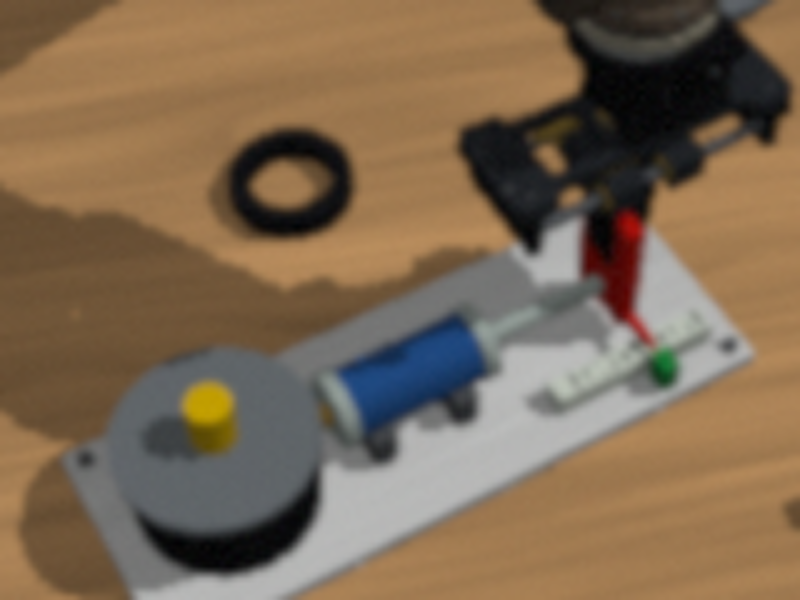

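The pointer (478) is about 8 crop px, or 1.4 mm, short of the clip middle (470), and the cover still sits level. I'll pull 1.4 mm more and confirm it holds.

arm_command(rows=[0,0,-1.4,0,0,0,255,0,0,-1.4,0,0,0,255,0,0,-1.4,0,0,0,255,0,0,-1.4,0,0,0,255,0,0,-1.4,0,0,0,255,0,0,-1.4,0,0,0,255])

```text
clock: 15.35
tcp_pos: [505.2, 165.4, 80.1]
tool_rot: [0.112, -0.698, 0.699, -0.112]
ft_force: [2.0, -10.3, 0.0]
opening: 13.8
```

Run:
```python
from h import *
s=save('wrist','w12');a=save('scene','s12');t=save('top','t12')
st=manip.read_state();print(st['tcp_pos'],st['ft_force'],st['opening'],st['clock'])
crop('w12',160,90,320,210,5,'w12a')
c=np.array([546.8,34.8]);d=np.array([-.311,.9504])
P=np.array([px2w(t,u,v) for v in range(130,210) for u in range(260,345)])
q=P[(P[:,2]>68)&(P[:,2]<84)&(np.hypot(*(P[:,:2]-[586,-85]).T)<68)]
A=np.c_[q[:,:2]-q[:,:2].mean(0),np.ones(len(q))];print('cover plane',np.linalg.lstsq(A,q[:,2],rcond=None)[0].round(4),q.mean(0),cv2.minEnclosingCircle(q[:,:2].astype(np.float32)))
```

```text
[505.18712932 165.40403129  80.06379145] [  2.67449202 -10.34125696   0.45179694] 13.813470903520603 15.5
cover plane [1.80000e-03 1.60000e-03 7.59575e+01] [586.39151688 -86.7325106   75.95745099] ((586.5737915039062, -87.50634765625), 60.51716995239258)
```

View pics/w12a.png

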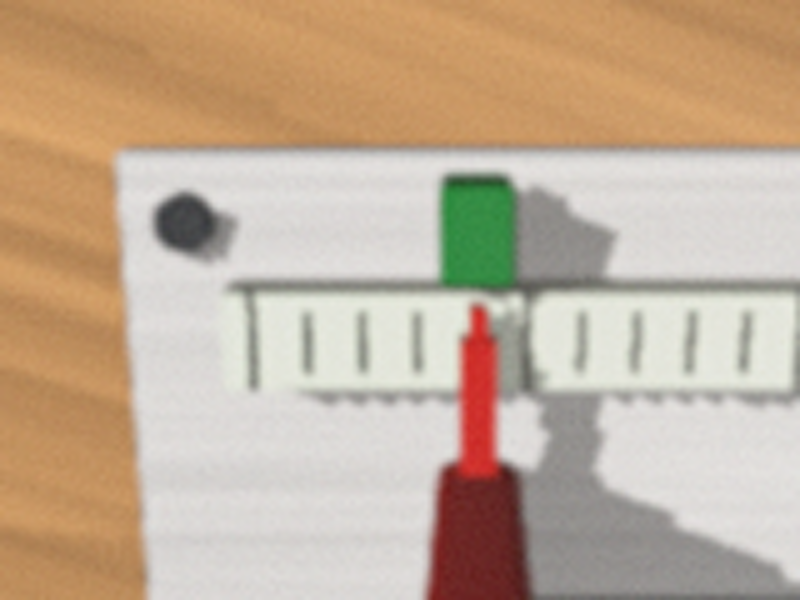

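View pics/t12.png

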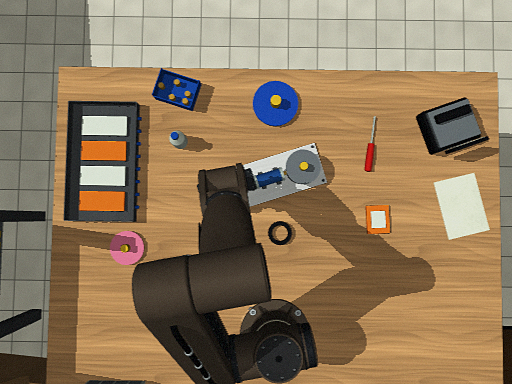

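The pointer (478) is now opposite the clip middle (479). The cover is seated and level, and the bystanders are at the same pixels as at the start. Handing in.

```bash
python3 -c "
from rig import ticket
print(ticket.sign_off())"
```

```text
the job is handed in; nothing more can be done
None
```

I seated the small grey cover on the pot and let go of it, then gripped the red handle with 50 N and pulled it out about 43 mm. The job is handed in at about 15.5 s with the handle still held; the hand-in gives no verdict.

What the last checks showed:
- **Pointer:** within about 0.2 mm of the clip's middle in the enlarged wrist view. The wrist force was about 10.5 N against the spring.
- **Cover:** flange top at 76.0 to 76.4 mm (76 expected), tilt about 0.002 rad, no finger touching it.
- **Centring:** the wrist camera put the cover 1 to 1.5 mm off the pot's centre. The top camera put it about 3 mm off. That fits the roughly 2 mm calibration error and is within the 6 mm limit.
- **Bystanders:** the cassette, bottle, tape and screwdriver showed no visible shift in the last top view.

One disagreement: heights from the first scene and top pictures together came out about 4 to 7 mm too high. I took all grasp and placing positions from the wrist camera instead, and its heights matched the given ones.

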